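# Press the decanter's lid home

### The arm

A 6-joint arm with a two-finger parallel gripper is mounted at the origin on the work surface. World frame = base frame: x ahead of the robot, y to its left, z up, the work surface at z = 0. Lengths are in m, angles in degrees, forces in N, time in s.
With the tool pointing down it reaches from about 0.25 to 0.725 m from the base axis. Payload 9.7 kg.
Tool frame: the origin (TCP) lies midway between the tips of the shut fingers; the grasp point (between the pads) lies 19 mm behind it; y points along the fingers, x is the direction in which the jaws open and shut, and the axes are right-handed (so a half turn about y gives the same grasp; the last joint's range is limited). The gripper opens to 85 mm and grips with 20 to 120 N. Pads are 22 mm wide; open, the fingers measure 114 mm over their backs; the gripper's body (76 mm by 85 mm) begins 54 mm behind the grasp point. The pads swing forward as they close: fully open they stand 13 mm farther back than shut.
Start: joints at [-65.203, 4.979, 10.078, 95.1, 0, 90], TCP at [0.231, -0.499, 0.231] pointing down, gripper open.
Joint ranges: [-179.16, 179.16], [-48.56, 103.87], [-65.8, 70.77], [-126.05, 130.52], [-82.76, 87.17], [-180, 180]. Speed limits (degrees/s): [127.2, 127.2, 147.25, 180, 180, 180].

### API

Orientations are given as [roll, pitch, yaw] about the fixed x, y, z axes, in that order (R = Rz(yaw) Ry(pitch) Rx(roll)).
In Python, from workcell import get_obs, camera, job_done gives the robot as it stands.
- The arm moves only by the tool play_rows, never from a script. Its argument "moves" is a list of rows, each a list of 3 entries, a list of its own where there are three numbers: the turn, a rotation vector about the tool's x, y, z in degrees, then the shift along the tool's x, y, z in m, then the opening in per cent of the stroke, from 0 (shut) to 100 (fully open). A call has exactly 5 rows; each row is the pose to reach, as a shift and turn from the pose commanded when the call began, along the tool's axes at that moment; what a row does not reach only later rows make up. A row lasts 1/10 s, in which the tool goes at most 50 mm and 8.59 degrees, less where a joint would pass 70% of its speed; a pose out of reach is approached as far as the arm can. A call with a gripper value outside its range is refused whole. The fingers move at their own pace and stop on an object; "grip_force" is the grip in N (left out, the last holds). Time passes only in rows, so rows that repeat a pose let the fingers close, or fill a call up. It gives the time, the measured TCP pose, the force and the opening at its end, in the units of the state.
- get_obs(): the state, without advancing time (a new reading comes with each control period).
- camera(name): name is "scene" or "top" or "wrist"; returns a dict with "img" (480x640x3 uint8, red, green, blue), "fov_y" (degrees; the focal length in pixels is half the picture's height over the tangent of half this angle, whatever the lens; pixels are square), "cx", "cy" (the principal point, pixels), "world_from_camera" (4x4, takes a point from camera to world coordinates). Camera axes: x right, y up, looking along -z (the intrinsics and any distortion apply to the point x, -y, -z); pixel columns grow to the right and rows downward; lengths in m; the calibration is good to about 2 mm. A picture is of the moment at which its call begins. There is no depth.
- job_done(): hands the job in, once; it reports no verdict.
The state is a dict: "time": time; "q": joint angles; "qd": joint speeds; "joint_efforts": joint torques, N m; "ee_pos": TCP position; "tcp_rot": TCP orientation; "wrist_force": force on the tool from outside, world axes, zero at the start; "torque": the same for the moment, N m; "opening": finger opening in m.
Only numpy, scipy, OpenCV 4.12 (cv2) and the standard library are available. Lean on these libraries where they do the work, as an engineer would, in place of code of your own. Each camera call takes 0.05 s, during which the arm holds its last target.

### The job

Close the empty broad-bottomed decanter against dust: its oak lid is standing proud, so press it gently straight down with the fingertips until it is fully home on the glass rim, then withdraw. Nothing is to be picked up: do not lift or shift the decanter, and leave the tumblers, coasters, tray, opener and lamp dimmer untouched - and above all the slim carafe, which has the same lid but is still airing, so its lid stays up.

Things in the scene. Friction and masses are not known exactly. Their poses are not given: they have to be found in the camera images.
- decanter: the broad-bottomed decanter, clear glass, loose and empty, about 0.8 kg: squat bulb 151 mm across near the foot, tapering to a neck 60 mm across; its rim is 180 mm above its foot. Origin at the centre of its foot on the ledge, z up; round, so its yaw means nothing
- decanter_lid_top (a point): centre of the flat top face of the decanter's lid. The lid is an oak disc 68 mm across and 14 mm thick over a round plug with silicone rings that slides straight up and down in the neck. Fully home, the disc lies on the rim and this point is 194 mm above the ledge; at the start it stands 8 to 14 mm higher
- decanter_lid (a joint): how far the decanter's lid stands above fully home, m: 0 is home (disc on the rim, a firm stop with less than 1 mm of give), 0.008 to 0.014 at the start. The sealing rings resist with about 5 N either way, with no spring: the lid stays where it is left. Pressed on past home, nothing yields further
- carafe: the slim carafe, clear glass, loose and empty, about 0.45 kg: straight-sided, 90 mm across, neck 60 mm across, rim 190 mm above its foot, the same oak lid (68 mm across, 14 mm thick) standing 8 to 14 mm above its rim, so the whole is up to 218 mm tall. To be left alone. Origin at the centre of its foot. Decanter and carafe stand about 250 to 530 mm apart, one to the robot's left and the other to its right, either way round
- carafe_lid (a joint): how far the carafe's lid stands above its rim, m: 0.008 to 0.014 at the start, and so it stays
- tumbler: a charcoal ceramic tumbler, 78 mm across, 92 mm tall, beyond and between the two glass vessels. Origin at the centre of its foot
- tumbler2: a second such tumbler, on the robot's right. Origin at the centre of its foot
- coasters: a stack of four round cork coasters, 92 mm across, 20 mm tall, near the robot. Origin at the centre of its underside
- tray: a small oak tray shaped like a cheeseboard: low-rimmed board 138 x 208 mm, 18 mm tall, with a paddle handle to its own +y reaching 196 mm from the origin, which is at the centre of the board's underside
- opener: a flat stainless bar bottle opener, 130 mm long, 5 mm thick, lying in the tray. Origin at its middle
- dimmer: the surface-mounted rotary dimmer of the picture lamp, fixed: white round base 86 mm across with a black knob 44 mm across, 47 mm tall in all. Origin at the centre of its underside

How it is judged:
By the outcome, as a careful person would: the job done as asked, in the order asked, and still so for the second after the job is handed in, with the robot touching nothing.
It also fails if it takes over 35 s, if anything falls off the work surface, if the arm or the gripper's body presses on something with over 40 N, if the wrist force passes 120 N, or if a joint passes its speed limit or range.

## Working session

There is one attempt and no reset: what is moved stays moved. The work goes in short steps, Python scripts to look and compute and a tool call to move; the robot and the scene stay as the last step left them, time stands still between calls to the robot, and variables do not carry over. Pictures are saved under pics/ and viewed, and the job is handed in when it is done.

Besides the shell and the picture viewer there is one more tool, called after "Emit:" as a command line: name --argument value ..., lists and objects as JSON in quotes. play_rows: Moves the arm, as the interface text tells. Its arguments: {"type":"object","properties":{"moves":{"type":"array"},"grip_force":{"type":"number"}},"required":["moves"]}

```bash
mkdir -p pics
cat > h.py <<'E'
import numpy as np, cv2, json
from workcell import get_obs, camera
def snap(n,f):
    c=camera(n); cv2.imwrite(f'pics/{f}.png',c['img'][:,:,::-1]); np.savez(f'pics/{f}.npz',**{k:np.array(v) for k,v in c.items()}); return c
E
python3 - <<'E'
from h import *
print(get_obs())
for n in ['scene','top','wrist']:
    c=snap(n,n+'0'); print(n,{k:(np.round(v,4).tolist() if k!='img' else 0) for k,v in c.items()})
E
```

```text
{'time': 0.0, 'q': array([-6.52039007e+01,  5.01043672e+00,  1.00333624e+01,  9.51008094e+01,
       -1.87241864e-04,  8.99983953e+01]), 'qd': array([ 6.02251773e-02, -5.69711701e-02, -4.44588857e-02, -1.23227758e-01,
       -5.94876602e-03, -1.12192470e-04]), 'joint_efforts': array([ 4.73176682e-03, -5.20389855e+01,  4.64805400e+01,  1.60561327e-02,
        2.54300585e-04, -3.65656331e-05]), 'ee_pos': array([ 0.23056054, -0.49907017,  0.23057967]), 'tcp_rot': array([-9.00001851e+01,  7.78837202e-02, -6.52022960e+01]), 'wrist_force': array([-0.04839048,  0.13678209, -0.05246282]), 'torque': array([-0.02429434,  0.01011224,  0.05687694]), 'opening': 0.08525608424085863}
scene {'img': 0, 'fov_y': 47.2203, 'cx': 319.4233, 'cy': 235.6756, 'world_from_camera': [[-0.783, -0.5414, 0.3063, 0.9682], [0.622, -0.6778, 0.3919, 0.5115], [-0.0046, 0.4974, 0.8675, 1.2127], [0.0, 0.0, 0.0, 1.0]]}
top {'img': 0, 'fov_y': 49.086, 'cx': 320.7848, 'cy': 247.0742, 'world_from_camera': [[-0.0119, 0.9811, -0.1929, 0.2902], [-0.9999, -0.0116, 0.0031, 0.0277], [0.0008, 0.1929, 0.9812, 1.4689], [0.0, 0.0, 0.0, 1.0]]}
wrist {'img': 0, 'fov_y': 70.226, 'cx': 318.9768, 'cy': 246.3268, 'world_from_camera': [[0.4203, 0.8723, 0.2497, 0.2943], [-0.9074, 0.4046, 0.1138, -0.4706], [-0.0017, -0.2744, 0.9616, 0.3744], [0.0, 0.0, 0.0, 1.0]]}
```

View pics/scene0.png

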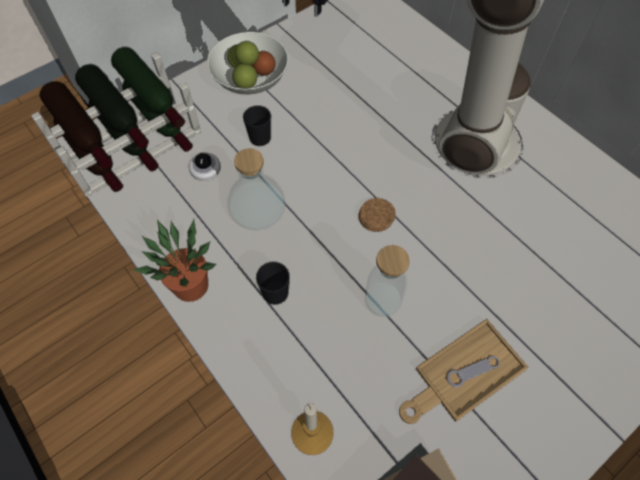

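View pics/top0.png

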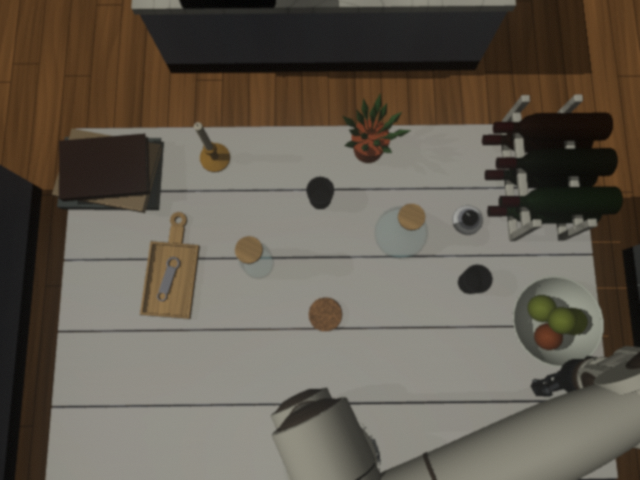

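View pics/wrist0.png

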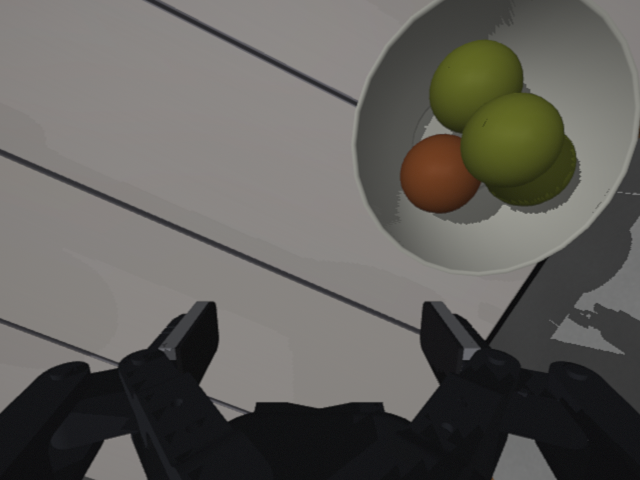

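The decanter (broad bulb) is on the robot's right, with its lid at about (411,217) in top and (249,162) in scene. The carafe is on the left, with its lid at (249,250) in top and (393,260) in scene. Next I segment and triangulate the lids.

```bash
cat >> h.py <<'E'
def load(f): return dict(np.load(f'pics/{f}.npz'))
def ray(c,u,v):
    f=240/np.tan(np.radians(float(c['fov_y']))/2); d=np.array([(u-c['cx'])/f,-(v-c['cy'])/f,-1.]); M=c['world_from_camera']
    d=M[:3,:3]@d; return M[:3,3],d/np.linalg.norm(d)
def proj(c,p):
    f=240/np.tan(np.radians(float(c['fov_y']))/2); M=c['world_from_camera']; q=M[:3,:3].T@(np.array(p)-M[:3,3])
    return c['cx']+f*q[0]/-q[2], c['cy']-f*q[1]/-q[2]
def tri(rs):
    A=sum(np.eye(3)-np.outer(d,d) for o,d in rs); b=sum((np.eye(3)-np.outer(d,d))@o for o,d in rs)
    p=np.linalg.solve(A,b); return p,[np.linalg.norm(np.cross(p-o,d)) for o,d in rs]
def plane(c,u,v,z):
    o,d=ray(c,u,v); return o+d*(z-o[2])/d[2]
def mask(c,u,v,r,lo=(8,70,60),hi=(25,255,255)):
    h=cv2.cvtColor(c['img'],cv2.COLOR_RGB2HSV); m=cv2.inRange(h,np.array(lo),np.array(hi))
    k=np.zeros_like(m); cv2.circle(k,(u,v),r,255,-1); m&=k
    n,l,s,ce=cv2.connectedComponentsWithStats(m); i=1+np.argmax(s[1:,4]); return (l==i).astype(np.uint8)
E
python3 - <<'E'
from h import *
out=[]
for f,pts in [('top0',[(411,217),(249,250)]),('scene0',[(249,162),(393,260)])]:
    c=load(f)
    for (u,v) in pts:
        im=c['img'][v-30:v+30,u-30:u+30,::-1]; out.append(cv2.resize(im,(390,290),interpolation=cv2.INTER_NEAREST))
        h=cv2.cvtColor(c['img'],cv2.COLOR_RGB2HSV); print(f,h[v,u],[h[v+k,u].tolist() for k in range(-18,20,3)])
        m=mask(c,u,v,28); cs,_=cv2.findContours(m,cv2.RETR_EXTERNAL,cv2.CHAIN_APPROX_NONE); print(m.sum(),cv2.fitEllipse(cs[0]),cv2.boundingRect(cs[0]))
cv2.imwrite('pics/crops.png',np.vstack([np.hstack(out[:2]),np.hstack(out[2:])]))
E
```

```text
top0 [ 17 113 117] [[22, 20, 140], [20, 28, 137], [18, 111, 115], [18, 110, 114], [18, 112, 118], [17, 114, 116], [17, 113, 117], [18, 115, 118], [17, 114, 127], [18, 115, 129], [18, 91, 104], [51, 14, 125], [54, 10, 127]]
551 ((411.2441101074219, 216.40740966796875), (25.276020050048828, 25.94308853149414), 100.59566497802734) (398, 204, 27, 26)
top0 [ 17 111 120] [[25, 20, 140], [20, 38, 133], [18, 109, 115], [17, 112, 114], [17, 111, 119], [17, 110, 116], [17, 111, 120], [18, 111, 119], [18, 112, 123], [17, 115, 131], [18, 101, 114], [41, 16, 126], [51, 14, 132]]
569 ((248.17019653320312, 249.46640014648438), (25.532175064086914, 26.519960403442383), 62.858341217041016) (235, 237, 27, 26)
scene0 [ 17 102 137] [[20, 10, 161], [18, 19, 159], [17, 101, 134], [17, 103, 134], [17, 102, 137], [17, 102, 138], [17, 102, 137], [17, 103, 136], [17, 104, 135], [18, 102, 127], [18, 101, 119], [86, 20, 102], [60, 5, 141]]
600 ((248.4969024658203, 161.412841796875), (25.84581756591797, 27.805011749267578), 95.51858520507812) (234, 149, 29, 27)
scene0 [ 17 103 138] [[17, 11, 163], [17, 67, 141], [17, 103, 134], [17, 103, 134], [17, 103, 138], [17, 102, 140], [17, 103, 138], [17, 103, 136], [17, 103, 134], [17, 102, 133], [17, 101, 136], [17, 96, 112], [73, 15, 119]]
780 ((392.4991455078125, 260.41058349609375), (29.52178955078125, 31.758386611938477), 108.389892578125) (377, 246, 32, 30)
```

View pics/crops.png

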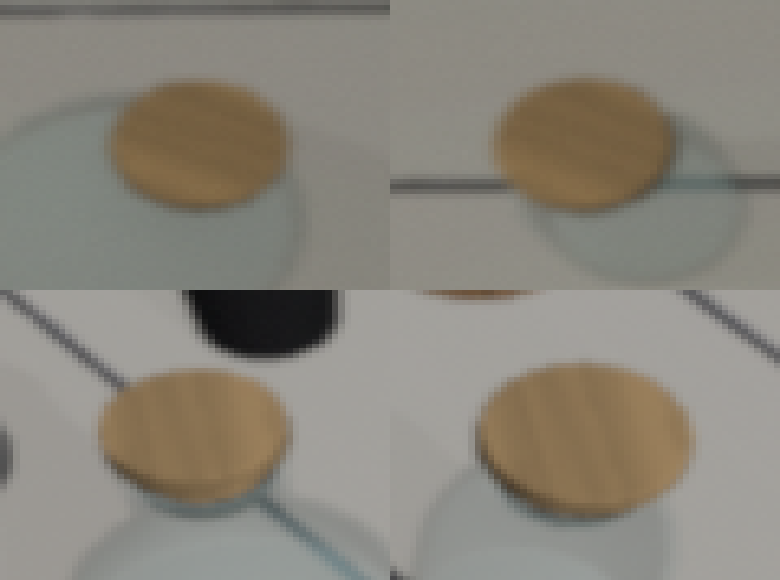

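Run:
```python
from h import *
T,S=load('top0'),load('scene0')
for n,a,b in [('dec',(411.24,216.4),(248.5,161.4)),('car',(248.2,249.5),(392.5,260.4))]:
    p,e=tri([ray(T,*a),ray(S,*b)]); print(n,'mid-disc',p,e)
    for z in (.195,.200): print(plane(T,*a,z),plane(S,*b,z))
for n,u,v in [('tumb',320,185),('tumb2',476,277),('dimmer',468,220)]: print(n,plane(T,u,v,.08))
print(get_obs()['time'])
```

```text
dec mid-disc [ 0.61518612 -0.20281212  0.1994136 ] [np.float64(0.0003441095357022782), np.float64(0.0003441095357023434)]
[ 0.61607392 -0.20334567  0.195     ] [ 0.61383018 -0.20624431  0.195     ]
[ 0.61479475 -0.20243893  0.2       ] [ 0.61557107 -0.20271793  0.2       ]
car mid-disc [0.53386551 0.19950559 0.21259593] [np.float64(0.0011094626715803097), np.float64(0.0011094626715803964)]
[0.5366223  0.20282571 0.195     ] [0.52688222 0.19309888 0.195     ]
[0.53565497 0.20213829 0.2       ] [0.52905031 0.1946632  0.2       ]
tumb [0.73766617 0.02336172 0.08      ]
tumb2 [ 0.47710276 -0.38922431  0.08      ]
dimmer [ 0.63358594 -0.37822562  0.08      ]
0.15
```

Emit:
play_rows --moves '[[[0,0,0],[-0.006,-0.02,0.025],0],[[0,0,0],[-0.016,-0.03,0.07],0],[[0,0,0],[-0.027,-0.04,0.118],0],[[0,0,0],[-0.038,-0.04,0.166],0],[[0,0,0],[-0.049,-0.04,0.214],0]]' --grip_force 40

```text
time: 0.65
ee_pos: [0.4057, -0.3638, 0.2716]
tcp_rot: [-90.0, -0.0, -65.2]
wrist_force: [1.7, -2.0, 0.2]
opening: 0.0125
```

Emit:
play_rows --moves '[[[0,0,0],[-0.011,0,0.048],0],[[0,0,0],[-0.022,0,0.096],0],[[0,0,0],[-0.034,0,0.14],0],[[0,0,0],[-0.044,0,0.17],0],[[0,0,0],[-0.049,0,0.185],0]]'

```text
time: 1.15
ee_pos: [0.5534, -0.2409, 0.2704]
tcp_rot: [-90.0, 0.1, -65.1]
wrist_force: [0.2, -0.3, 0.1]
opening: -0.0001
```

Emit:
play_rows --moves '[[[0,0,0],[-0.005,0,0.005],0],[[0,0,0],[-0.005,0,0.005],0],[[0,0,0],[-0.005,0,0.005],0],[[0,0,0],[-0.005,0,0.005],0],[[0,0,0],[-0.005,0,0.005],0]]'

```text
time: 1.65
ee_pos: [0.5536, -0.2372, 0.2716]
tcp_rot: [-90.0, -0.0, -65.3]
wrist_force: [-0.3, -0.1, -0.9]
opening: 0.0001
```

Run:
```python
from h import *
W=snap('wrist','wrist1'); o=get_obs(); print(o['time'],o['ee_pos'],o['tcp_rot'],o['wrist_force'],o['opening'])
print(proj(W,[.615,-.203,.206]))
```

```text
1.7 [ 0.5537182  -0.23704785  0.27153862] [-8.99882811e+01 -1.56791799e-02 -6.52714073e+01] [ 0.04821735 -0.65569071 -0.70349939] -0.0002177598337258433
(np.float64(308.86180015041816), np.float64(148.38911926450618))
```

View pics/wrist1.png

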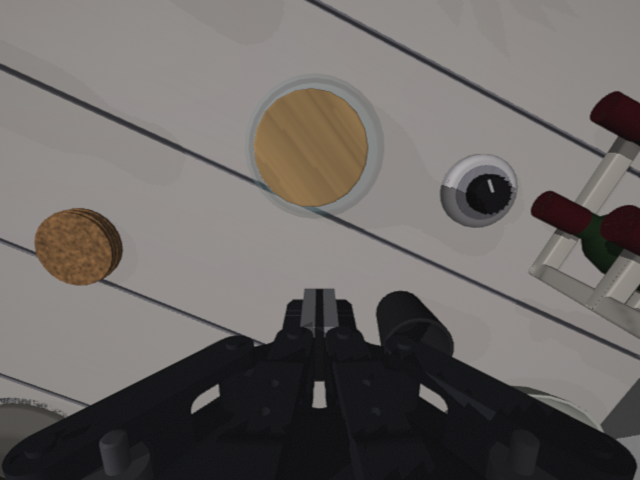

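The wrist view shows the decanter's lid centred near (311,147), in line with the shut fingertips at about (319,295). That agrees with the triangulation, which predicted (309,148). I'll refine this with the wrist's lid ellipse.

Run:
```python
from h import *
W,T,S=load('wrist1'),load('top0'),load('scene0')
m=mask(W,311,147,75); cs,_=cv2.findContours(m,cv2.RETR_EXTERNAL,cv2.CHAIN_APPROX_NONE); c=max(cs,key=len)
e=cv2.fitEllipse(c);print(e)
pw=e[0]
p,er=tri([ray(T,411.24,216.4),ray(S,248.5,161.4),ray(W,*pw)]);print(p,er)
for z in (.202,.205,.208):
    P=plane(W,*pw,z); Q=[plane(W,*x,z) for x in c[:,0,:].astype(float)]; r=np.linalg.norm(np.array(Q)-P,axis=1); print(z,P,'radius',r.mean())
o=get_obs(); ee=o['ee_pos']; a=np.radians(-65.2)
P=plane(W,*pw,.205); d=P-ee; print('toolx',d[0]*np.cos(a)+d[1]*np.sin(a),'toolz',-d[0]*np.sin(a)+d[1]*np.cos(a))
```

```text
((310.46014404296875, 147.2083740234375), (112.1937255859375, 116.65718078613281), 177.3061065673828)
[ 0.61544834 -0.20312272  0.1989872 ] [np.float64(0.0006101717579702508), np.float64(0.0003060481636633057), np.float64(0.0005911213872735846)]
0.202 [ 0.61598115 -0.20348401  0.202     ] radius 0.03368996277014045
0.205 [ 0.61599824 -0.2035558   0.205     ] radius 0.03321630785115593
0.208 [ 0.61601533 -0.20362758  0.208     ] radius 0.03274265293217142
toolx -0.00427983691494185 toolz 0.07058472626520297
```

Emit:
play_rows --moves '[[[0,0,0],[-0.001,0,0.02],0],[[0,0,0],[-0.003,0,0.045],0],[[0,0,0],[-0.004,0,0.062],0],[[0,0,0],[-0.004,0,0.07],0],[[0,0,0],[-0.004,0,0.07],0]]'

```text
time: 2.2
ee_pos: [0.6165, -0.2032, 0.2707]
tcp_rot: [-90.0, 0.0, -65.2]
wrist_force: [-0.6, -0.2, -0.1]
opening: 0.0002
```

Emit:
play_rows --moves '[[[0,0,0],[0,0.015,0],0],[[0,0,0],[0,0.03,0],0],[[0,0,0],[0,0.042,0],0],[[0,0,0],[0,0.05,0],0],[[0,0,0],[0,0.052,0],0]]'

```text
time: 2.7
ee_pos: [0.6153, -0.2038, 0.2187]
tcp_rot: [-90.0, 0.0, -65.2]
wrist_force: [0.0, 0.5, 0.1]
opening: -0.0002
```

Emit:
play_rows --moves '[[[0,0,0],[0,0,0],0],[[0,0,0],[0,0,0],0],[[0,0,0],[0,0,0],0],[[0,0,0],[0,0,0],0],[[0,0,0],[0,0,0],0]]'

```text
time: 3.2
ee_pos: [0.6162, -0.2034, 0.2195]
tcp_rot: [-90.0, -0.0, -65.2]
wrist_force: [-0.2, -0.3, -0.1]
opening: 0.0001
```

Run:
```python
from h import *
W=snap('wrist','wrist2'); o=get_obs(); print(o['time'],o['ee_pos'],o['tcp_rot'],o['wrist_force'],o['opening'])
T=snap('top','top2')
```

```text
3.25 [ 0.6161609  -0.20333746  0.21943031] [-8.99913771e+01 -7.31814661e-03 -6.51985353e+01] [ 0.28685974 -0.65703684  0.19865996] -0.0001041776034014774
```

View pics/wrist2.png

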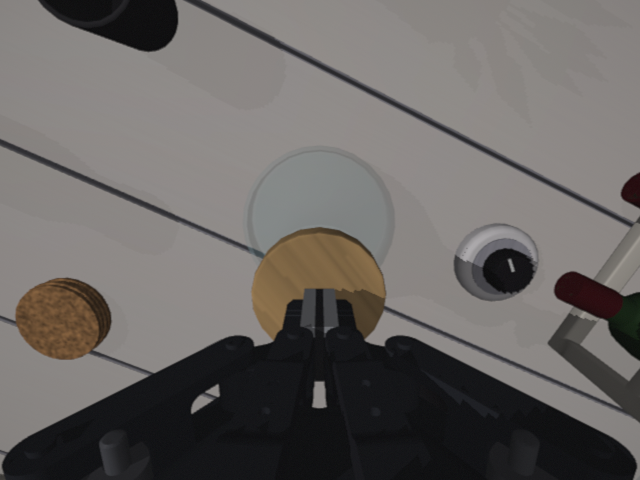

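The fingertips at (319,292) are centred over the lid. Next, a slow descent.

Emit:
play_rows --moves '[[[0,0,0],[0,0.002,0],0],[[0,0,0],[0,0.004,0],0],[[0,0,0],[0,0.006,0],0],[[0,0,0],[0,0.008,0],0],[[0,0,0],[0,0.01,0],0]]'

```text
time: 3.8
ee_pos: [0.616, -0.2033, 0.209]
tcp_rot: [-90.0, 0.0, -65.2]
wrist_force: [-0.3, 1.0, 0.2]
opening: -0.0
```

Emit:
play_rows --moves '[[[0,0,0],[0,0.001,0],0],[[0,0,0],[0,0.002,0],0],[[0,0,0],[0,0.003,0],0],[[0,0,0],[0,0.004,0],0],[[0,0,0],[0,0.005,0],0]]'

```text
time: 4.3
ee_pos: [0.6161, -0.2034, 0.2049]
tcp_rot: [-90.0, -0.0, -65.2]
wrist_force: [-1.6, 0.6, 4.4]
opening: -0.0002
```

Contact at z ≈ 0.205, with 4.4 N, which matches the ring friction.

Emit:
play_rows --moves '[[[0,0,0],[0,0.001,0],0],[[0,0,0],[0,0.002,0],0],[[0,0,0],[0,0.003,0],0],[[0,0,0],[0,0.004,0],0],[[0,0,0],[0,0.005,0],0]]'

```text
time: 4.8
ee_pos: [0.6161, -0.2034, 0.1992]
tcp_rot: [-90.0, -0.0, -65.2]
wrist_force: [-0.8, -0.0, 4.4]
opening: 0.0
```

Emit:
play_rows --moves '[[[0,0,0],[0,0.001,0],0],[[0,0,0],[0,0.002,0],0],[[0,0,0],[0,0.003,0],0],[[0,0,0],[0,0.0035,0],0],[[0,0,0],[0,0.004,0],0]]'

```text
time: 5.3
ee_pos: [0.6161, -0.2034, 0.1952]
tcp_rot: [-90.0, -0.0, -65.2]
wrist_force: [-0.9, -0.5, 4.2]
opening: 0.0002
```

Emit:
play_rows --moves '[[[0,0,0],[0,0.0005,0],0],[[0,0,0],[0,0.001,0],0],[[0,0,0],[0,0.001,0],0],[[0,0,0],[0,0.0015,0],0],[[0,0,0],[0,0.0015,0],0]]'

```text
time: 5.8
ee_pos: [0.6161, -0.2034, 0.1941]
tcp_rot: [-90.0, -0.0, -65.2]
wrist_force: [-1.3, 0.3, 6.2]
opening: -0.0001
```

Emit:
play_rows --moves '[[[0,0,0],[0,0.0003,0],0],[[0,0,0],[0,0.0003,0],0],[[0,0,0],[0,0.0006,0],0],[[0,0,0],[0,0.0006,0],0],[[0,0,0],[0,0.0006,0],0]]'

```text
time: 6.3
ee_pos: [0.6161, -0.2034, 0.194]
tcp_rot: [-90.0, -0.0, -65.2]
wrist_force: [-1.0, 0.5, 8.8]
opening: 0.0001
```

Emit:
play_rows --moves '[[[0,0,0],[0,0.0004,0],0],[[0,0,0],[0,0.0004,0],0],[[0,0,0],[0,0.0008,0],0],[[0,0,0],[0,0.001,0],0],[[0,0,0],[0,0.001,0],0]]'

```text
time: 6.8
ee_pos: [0.6162, -0.2034, 0.194]
tcp_rot: [-89.9, -0.1, -65.2]
wrist_force: [-2.3, 1.4, 13.5]
opening: -0.0002
```

It is on the firm stop: z holds at 0.194 while the force rises to 13.5 N. Withdrawing straight up.

Emit:
play_rows --moves '[[[0,0,0],[0,-0.003,0],0],[[0,0,0],[0,-0.01,0],0],[[0,0,0],[0,-0.025,0],0],[[0,0,0],[0,-0.05,0],0],[[0,0,0],[0,-0.08,0],0]]'

```text
time: 7.3
ee_pos: [0.6156, -0.2032, 0.2718]
tcp_rot: [-90.1, 0.1, -65.2]
wrist_force: [0.9, -0.3, -0.3]
opening: -0.0
```

Emit:
play_rows --moves '[[[0,0,0],[0,0,-0.02],0],[[0,0,0],[0,0,-0.045],0],[[0,0,0],[0,0,-0.062],0],[[0,0,0],[0,0,-0.07],0],[[0,0,0],[0,0,-0.07],0]]'

```text
time: 7.8
ee_pos: [0.552, -0.2331, 0.2725]
tcp_rot: [-90.0, -0.0, -65.3]
wrist_force: [0.9, 0.2, 1.3]
opening: -0.0001
```

Emit:
play_rows --moves '[[[0,0,0],[0.02,0,-0.04],0],[[0,0,0],[0.03,0,-0.08],0],[[0,0,0],[0.04,0,-0.12],0],[[0,0,0],[0.045,0,-0.14],0],[[0,0,0],[0.045,0,-0.14],0]]'

```text
time: 8.3
ee_pos: [0.4433, -0.3336, 0.2723]
tcp_rot: [-90.0, -0.0, -65.3]
wrist_force: [0.9, 0.5, 0.1]
opening: -0.0
```

Run:
```python
from h import *
o=get_obs(); print(o['time'],o['ee_pos'],o['wrist_force'])
T=snap('top','top3');S=snap('scene','scene3')
el={}
for f,c,pts in [('T',T,[(411,217),(249,250)]),('S',S,[(249,165),(393,260)])]:
    for i,(u,v) in enumerate(pts):
        m=mask(c,u,v,28); cs,_=cv2.findContours(m,cv2.RETR_EXTERNAL,cv2.CHAIN_APPROX_NONE); el[f,i]=cv2.fitEllipse(max(cs,key=len))[0]; print(f,i,el[f,i])
for i in (0,1): print(tri([ray(T,*el['T',i]),ray(S,*el['S',i])]))
# differences elsewhere
for a,b in (('top0',T),('scene0',S)):
    d=cv2.absdiff(load(a)['img'],b['img']).max(2); cv2.imwrite(f'pics/diff_{a}.png',np.clip(d*4.,0,255))
cv2.imwrite('pics/both.png',cv2.resize(np.hstack([cv2.imread('pics/diff_top0.png'),cv2.imread('pics/diff_scene0.png')]),(800,300)))
```

```text
8.3 [ 0.44332359 -0.33362042  0.27232371] [0.90932632 0.49001654 0.1488933 ]
T 0 (410.4407043457031, 217.5889892578125)
T 1 (248.1669921875, 249.45835876464844)
S 0 (248.90655517578125, 164.0948944091797)
S 1 (392.4907531738281, 260.4145812988281)
(array([ 0.61507488, -0.20285213,  0.18890896]), [np.float64(0.0007060714243955126), np.float64(0.0007060714243956506)])
(array([0.53395095, 0.19956376, 0.21271822]), [np.float64(0.0011179031589883981), np.float64(0.0011179031589883877)])[ WARN:0@5.866] global loadsave.cpp:1063 imwrite_ Unsupported depth image for selected encoder is fallbacked to CV_8U.
```

View pics/scene3.png

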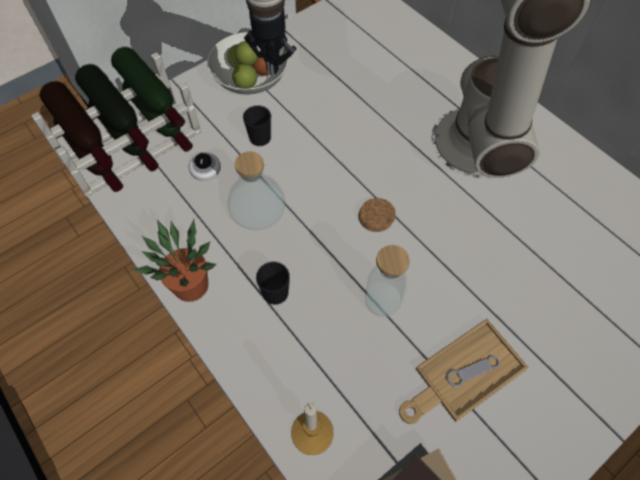

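View pics/both.png

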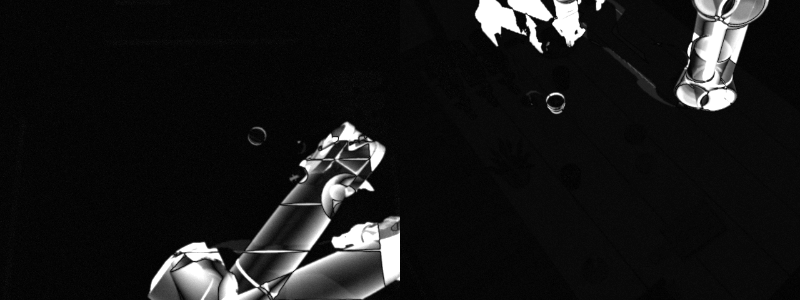

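The scene picture shows the decanter's lid now sitting on the neck at (249,164). Apart from the arm and its shadow, the difference images show only that lid changed; the decanter's foot and the carafe's lid (392.5,260.4) are unmoved.

Emit:
play_rows --moves '[[[0,0,0],[0,0,0],0],[[0,0,0],[0,0,0],0],[[0,0,0],[0,0,0],0],[[0,0,0],[0,0,0],0],[[0,0,0],[0,0,0],0]]'

```text
time: 8.9
ee_pos: [0.4445, -0.3321, 0.2721]
tcp_rot: [-90.0, 0.0, -65.2]
wrist_force: [-0.0, -0.0, 0.1]
opening: 0.0003
```

```bash
python3 -c "
from workcell import job_done
print(job_done())"
```

```text
the job is handed in; nothing more can be done
None
```

The decanter's lid is pressed fully home and the job is handed in at about 8.9 s.

- **Press:** I pushed straight down on the centre of the lid with the shut fingertips. Contact came at a height of about 0.205 m with about 4.4 N. It stopped firmly at 0.194 m, holding there as the force rose to 13.5 N. I then withdrew straight up and clear.
- **Decanter:** Measured again from two cameras, the lid is about 10.5 mm lower. Sideways it moved less than 1 mm, and the foot shows no change.
- **Carafe and the rest:** The carafe's lid is where it was, to within 0.01 pixel in both views. The before/after pictures show no other change, except where the arm or its shadow covers the view.
- **Disagreement:** The camera estimate of the lid's height reads about 2 mm higher or lower than expected, which is within the calibration. I took the fingertip contact and the firm stop as the deciding evidence.

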